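# Find the stamped parts crate and push it to dispatch

### The arm

A 7-joint arm with a two-finger parallel gripper is mounted at the origin on the work surface. World frame = base frame: x ahead of the robot, y to its left, z up, the work surface at z = 0. Lengths are in m, angles in rad, forces in N, time in s.
With the tool pointing down it reaches from about 0.4 to 0.9 m from the base axis. Payload 5.5 kg.
Tool frame: the origin (TCP) lies between the finger pads; the fingertips stand 8 mm ahead of it and the grasp point (between the pads) lies 11 mm behind it (ctrl.finger_overhang is the z of the fingertips in the tool frame, in m); z points along the fingers, y is the line along which they close (so a half turn about z gives the same grasp; the last joint's range is limited). The gripper opens to 92 mm and grips with 3 to 60 N. Pads are 19 mm wide; open, the fingers measure 130 mm over their backs; the gripper's body (75 mm by 190 mm) begins 47 mm behind the grasp point.
Start: joints at [-0.9, 0.501, -0.427, 1.55, 0.221, 1.138, -0.21], TCP at [0.258, 0.597, 0.235] pointing down, gripper open.
Joint ranges: [-2.88, 2.88], [-0.31, 2.03], [-1.54, 1.56], [0.2, 2.42], [-1.41, 4.55], [0.19, 2.02], [-2.57, 2.57]. Speed limits (rad/s): [2.57, 2.57, 3.14, 3.14, 3.14, 3.14, 3.14].

### API

Orientations are given as [roll, pitch, yaw] about the fixed x, y, z axes, in that order (R = Rz(yaw) Ry(pitch) Rx(roll)).
In Python, from rig import monitor, imaging, job, ctrl gives the robot as it stands.
- The arm moves only by the tool carry_out, never from a script. Its argument "rows" is a list of rows, each a list of 3 entries, a list of its own where there are three numbers: the turn, a rotation vector about the tool's x, y, z in degrees, then the shift along the tool's x, y, z in m, then the opening, from -1 (shut) to 1 (fully open). In form: [[[wx, wy, wz], [x, y, z], claw], ...]. A call has 1 to 5 rows; each row shifts and turns the commanded pose from where the row before left it, along the tool's axes as they then stand; what a row does not reach is not made up. A row lasts 1/8 s, in which the tool goes at most 62.5 mm and 10.7 degrees, less where a joint would pass 70% of its speed; a pose out of reach is approached as far as the arm can. A call is refused whole if a number of a shift passes 0.0625 or a number of a turn 10.7, either way. A call with a gripper value outside its range is refused whole. The fingers move at their own pace and stop on an object; "squeeze" is the grip in N (left out, the last holds). Time passes only in rows, so rows that do not move let the fingers close. It gives the time, the measured TCP pose, the force, the opening and the grip force at its end, in the units of the state.
- monitor.read_state(): the state, without advancing time (a new reading comes with each control period).
- imaging.grab_frame(name): name is "side" or "top" or "wrist"; returns a dict with "img" (480x640x3 uint8, red, green, blue), "fx", "fy", "cx", "cy" (pixels), "origin" and "orientation" of the camera in the world; the wrist camera has in their place "T_tool_cam" (4x4, takes a point from camera to tool coordinates, whose origin is the TCP and whose axes are the flange's). Camera axes: x right, y up, looking along -z (the intrinsics and any distortion apply to the point x, -y, -z); pixel columns grow to the right and rows downward; lengths in m; the calibration is good to about 2 mm. A picture is of the moment at which its call begins: read the wrist's pose just before it. There is no depth.
- job.job_done(): hands the job in; it is judged then, once.
The state is a dict: "time": time; "qpos": joint angles; "qvel": joint speeds; "effort": joint torques, N m; "ee_pos": TCP position; "eef_rot": TCP orientation; "force": force on the tool from outside, world axes, zero at the start; "torque": the same for the moment, N m; "gripper_width": finger opening in m; "finger_force": force on a finger pad.
Only numpy, scipy, OpenCV 4.12 (cv2) and the standard library are available. Lean on these libraries where they do the work, as an engineer would, in place of code of your own. Each camera call takes 0.05 s, during which the arm holds its last target. There are 200 camera calls.

### The job

Without picking anything up, use the fingers to tip the two grey parts crates over towards the robot, first the one on the robot's left and then the one on its right, so that each lies on its side with its underside facing away from the robot and can be checked for a stamp. Then push the crate that is stamped underneath, still lying like that, away from the robot until its middle lies over the white dispatch line, and take the fingers away. Leave the unstamped crate lying on the robot's side of the line, clear of it, and leave everything else on the bench alone.

Things in the scene. Friction and masses are not known exactly. Their poses are not given: they have to be found in the camera images.
- crate_a: One of two crates: closed light grey lidded box, 70 (own x) x 100 (y) x 100 mm tall (z, to the lid), 0.25 to 0.5 kg, starting upright, own x away from the robot within 0.15 rad. Origin: centre of its underside, at bench height (4 mm recessed between runners at the x faces). Loose: pushed level near its lid it tips rather than slides, falls by itself past 35 degrees, then lies 70 mm high.
- crate_b: The other crate: same size, mass range, looks and axes as crate_a except underneath; either may stand on either side.
- crate_a_center (a point): Middle of crate_a, 50 mm above its underside.
- crate_b_center (a point): Middle of crate_b, 50 mm above its underside.
- stamp (a point): Centre of the ink stamp, a black disc 48 mm across with a light cross in it, in the middle of one crate's underside (3 mm from that crate's origin): it tells which crate is stamped. Hidden while the crate stands; the other underside is bare.
- dispatch_line: The dispatch line: flat white tape stuck on the bench beyond the crates, 20 mm wide and 660 mm long, under 1 mm thick, no obstacle. Origin: its middle, at bench height; own x points across it, away from the robot; own y along it, to the robot's left.
- bearing: Bystander: steel ball bearing ring, 46 mm across, 16 mm high, lying flat between the two crates' lanes. Origin: middle of its underside.
- socket: Bystander: steel deep socket, 28 mm across, 55 mm tall, standing between the two lanes, nearer the robot. Origin: middle of its underside.
- oil_filter: Bystander: white oil filter, 72 mm across, 85 mm tall, standing at the robot's right. Origin: middle of its underside.
- spray_can: Bystander: aluminium spray can, 58 mm across, 170 mm tall, standing at the robot's left. Origin: middle of its underside.
- fluid_bottle: Bystander: blue fluid bottle, 66 mm across, 180 mm tall, standing at the far right. Origin: middle of its underside.
- wrench: Bystander: steel wrench lying flat at the robot's left. Origin: under its middle.
- brake_pad: Bystander: brake pad, 50 x 110 mm, 16 mm high, lying flat beyond the dispatch line. Origin: middle of its underside.
Mind the look-alikes: they are no part of the job. What is shaped like the crate_a but blue is not meant.

How it is judged:
By the outcome, as a careful person would: the job done as asked, in the order asked, and still so for the second after the job is handed in, with the robot touching nothing.
It also fails if it takes over 67 s, if anything falls off the work surface, if the arm or the gripper's body presses on something with over 40 N, if the wrist force passes 120 N, or if a joint passes its speed limit or range.

## Working session

There is one attempt and no reset: what is moved stays moved. The work goes in short steps, Python scripts to look and compute and a tool call to move; the robot and the scene stay as the last step left them, time stands still between calls to the robot, and variables do not carry over. Pictures are saved under pics/ and viewed, at most 10 in all, crops included, and the job is handed in when it is done.

Besides the shell and the picture viewer there is one more tool, called after "Call:" as name([rows], argument=value, ...), one row to a line, values as JSON. carry_out: Moves the arm, as the interface text tells. Its arguments: {"type":"object","properties":{"rows":{"type":"array","items":{"type":"array"}},"squeeze":{"type":"number"}},"required":["rows"]}

```bash
mkdir -p pics; python3 - <<'E'
from rig import monitor, imaging, job, ctrl
import cv2,pickle
s=monitor.read_state();print(s['time'],s['ee_pos'],s['eef_rot'],s['force'],ctrl.finger_overhang)
for n in("top","side"):
    f=imaging.grab_frame(n);cv2.imwrite(f"pics/{n}0.png",f['img'][:,:,::-1]);print({k:v for k,v in f.items() if k!='img'})
    pickle.dump(f,open(n+'0.pkl','wb'))
E
```

```text
0.0 [0.25754982 0.59607935 0.23370705] [-3.13973339e+00 -5.72477098e-05  2.73390875e+00] [-0.04563029 -0.61048919 -0.6058813 ] 0.008
{'fx': 556.8480082281416, 'fy': 556.8480082281416, 'cx': 317.88818557427516, 'cy': 235.14549391775637, 'origin': array([ 0.2905079 , -0.01344439,  1.51435147]), 'orientation': array([ 0.17888888,  0.01011829, -1.57232698])}
{'fx': 590.1502864564267, 'fy': 590.1502864564267, 'cx': 320.42332816796846, 'cy': 238.85001872595848, 'origin': array([ 0.01989615, -1.24826699,  0.84345122]), 'orientation': array([ 1.04008867, -0.00221102, -0.41145236])}
```

View pics/top0.png

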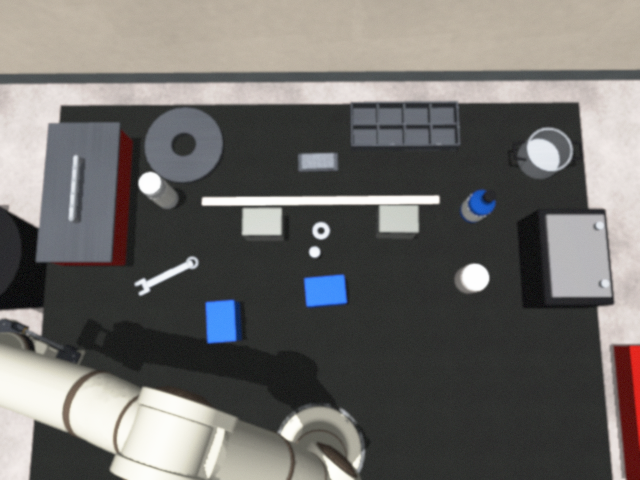

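View pics/side0.png

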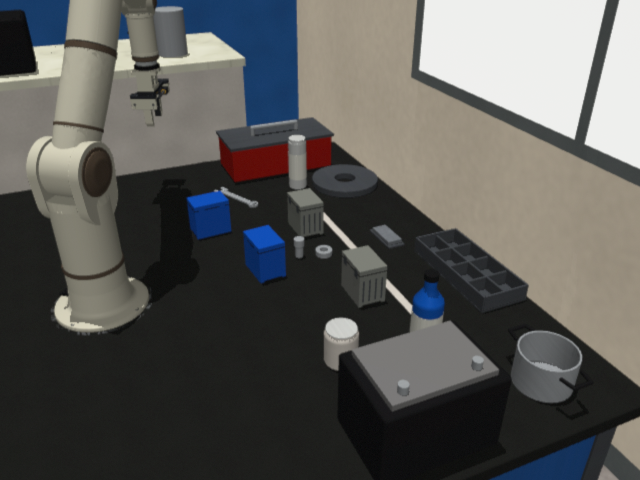

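The top view shows two grey crates at (263,221), left, and (398,220), right. The blue boxes at (222,321) and (326,290) are the look-alikes and get left alone. Other greys are the brake pad at (318,162) and the tray at (405,125). The line runs from (202,201) to (440,200). Next I'll measure.

```bash
cat > h.py <<'E'
import numpy as np,cv2,pickle
from scipy.spatial.transform import Rotation as R
def ray(f,u,v):
    d=np.array([(u-f['cx'])/f['fx'],-(v-f['cy'])/f['fy'],-1.])
    if 'origin' in f: return f['origin'],R.from_euler('xyz',f['orientation']).as_matrix()@d
    T=f['T']; return T[:3,3],T[:3,:3]@d
def onz(f,u,v,z):
    o,d=ray(f,u,v); return o+d*(z-o[2])/d[2]
def proj(f,p):
    if 'origin' in f: o=f['origin'];M=R.from_euler('xyz',f['orientation']).as_matrix()
    else: o=f['T'][:3,3];M=f['T'][:3,:3]
    c=M.T@(np.array(p)-o); return f['cx']+f['fx']*c[0]/-c[2], f['cy']-f['fy']*c[1]/-c[2]
E
python3 - <<'E'
from h import *
f=pickle.load(open('top0.pkl','rb'));im=f['img']
for n,(u,v) in dict(line=(320,200),L=(263,215),Rr=(398,213),Lside=(263,237)).items(): print(n,im[v-1:v+2,u-1:u+2].mean((0,1)))
g=im.min(2)
def comp(m,u,v):
    n,l,st,c=cv2.connectedComponentsWithStats(m.astype(np.uint8));k=l[v,u];mm=(l==k).astype(np.uint8)
    return st[k],cv2.minAreaRect(np.argwhere(mm)[:,::-1].astype(np.float32)),mm
for nm,u,v,t,z in[('L',263,220,140,.1),('R',398,217,140,.1),('line',320,200,150,0),('bearing',314,231,120,.016),('socket',314,252,120,.055),('filter',473,278,150,.085),('can',149,182,150,.17)]:
    st,r,mm=comp(g>t,u,v);p=np.array([onz(f,*q,z)[:2] for q in cv2.boxPoints(r)])
    print(nm,st,np.round(onz(f,*r[0],z),3),'corners',np.round(p,3).tolist())
b=cv2.resize(im[180:300,190:510],None,fx=2.5,fy=2.5,interpolation=cv2.INTER_CUBIC)
cv2.imwrite('pics/crop0.png',b[:,:,::-1])
E
```

```text
line [254.         253.55555556 252.88888889]
L [213.77777778 217.66666667 210.33333333]
Rr [202.33333333 206.77777778 199.22222222]
Lside [74.66666667 74.77777778 72.88888889]
L [ 242  208   40   27 1047] [0.584 0.147 0.1  ] corners [[0.619, 0.198], [0.618, 0.097], [0.55, 0.096], [0.55, 0.197]]
R [ 202  195  238   37 3141] [ 0.603 -0.007  0.1  ] corners [[0.65, 0.304], [0.652, -0.316], [0.556, -0.312], [0.555, 0.3]]
line [ 202  195  238   37 3065] [ 0.625 -0.006  0.   ] corners [[0.675, 0.326], [0.677, -0.337], [0.575, -0.334], [0.573, 0.322]]
bearing [312 222  18  18 225] [ 0.574 -0.006  0.016] corners [[0.574, 0.027], [0.608, -0.006], [0.574, -0.039], [0.541, -0.006]]
socket [309 246  11  12 107] [0.51  0.011 0.055] corners [[0.525, 0.025], [0.525, -0.002], [0.496, -0.002], [0.496, 0.025]]
filter [460 264  29  28 631] [ 0.437 -0.4    0.085] corners [[0.472, -0.366], [0.472, -0.438], [0.403, -0.434], [0.403, -0.362]]
can [138 172  24  23 419] [0.668 0.421 0.17 ] corners [[0.668, 0.46], [0.709, 0.422], [0.669, 0.381], [0.628, 0.419]]
```

View pics/crop0.png

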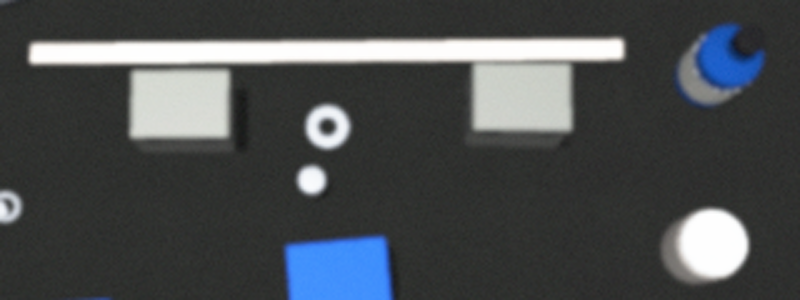

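The crop confirms two light grey lids just on the robot's side of the line, left at (263,221) and right at (399,219), with the bearing and socket between them. I'll refine the right lid and the line.

```bash
python3 - <<'E'
from h import *
f=pickle.load(open('top0.pkl','rb'));g=f['img'].min(2)
m=(g>235);ys,xs=np.nonzero(m[190:212,205:437]);xs+=205;ys+=190
for a in(225,330,425):
    y=ys[abs(xs-a)<15];print('line',onz(f,a,y.mean(),0).round(3))
def box(mm,z):
    r=cv2.minAreaRect(np.argwhere(mm)[:,::-1].astype(np.float32));p=np.array([onz(f,*q,z)[:2] for q in cv2.boxPoints(r)]);print(np.round(onz(f,*r[0],z),3),r,p.round(3).tolist())
for u0,u1 in((235,290),(370,425)):
    w=np.zeros_like(m);w[207:242,u0:u1]=((g>140)&(g<240))[207:242,u0:u1]
    w=cv2.morphologyEx(w.astype(np.uint8),cv2.MORPH_OPEN,np.ones((5,5)));box(w,.1)
    top=[np.nonzero(w[:,c])[0] for c in range(u0,u1)];cs=[(c,t.min(),t.max()) for c,t in zip(range(u0,u1),top) if len(t)>15]
    c=np.array(cs)[4:-4];print('yaw slopes',np.polyfit(c[:,0],c[:,1],1)[0],np.polyfit(c[:,0],c[:,2],1)[0])
for q in[(200,300),(238,300),(305,277),(347,304)]:print('blue',onz(f,*q,.1).round(3))
w=imw=None
E
```

```text
line [0.664 0.261 0.   ]
line [ 0.664 -0.033  0.   ]
line [ 0.664 -0.298  0.   ]
[0.584 0.147 0.1  ] ((261.5, 221.0), (26.0, 39.0), 90.0) [[0.619, 0.198], [0.618, 0.097], [0.55, 0.096], [0.55, 0.197]]
yaw slopes 1.1862733501523381e-15 -2.0155944937744154e-16
[ 0.588 -0.208  0.1  ] ((398.5, 219.0), (24.0, 39.0), 90.0) [[0.62, -0.159], [0.62, -0.26], [0.556, -0.258], [0.557, -0.157]]
yaw slopes 4.904807271625562e-16 -8.324159709133157e-16
blue [0.38  0.299 0.1  ]
blue [0.38  0.203 0.1  ]
blue [0.438 0.033 0.1  ]
blue [ 0.369 -0.073  0.1  ]
```

Call:
carry_out([
  [[0, 0, -7.8], [0, 0, 0], -1],
  [[0, 0, -7.8], [0, 0, 0], -1],
  [[0, 0, -7.8], [0, 0, 0], -1],
  [[0, 0, 0], [-0.03, -0.04, 0], -1],
  [[0, 0, 0], [-0.035, -0.04, 0], -1],
])

```text
time: 0.72
ee_pos: [0.3223, 0.516, 0.234]
eef_rot: [-3.141, -0.001, -3.138]
force: [0.7, -0.8, 0.1]
gripper_width: 0.0465
finger_force: 0.0
```

Call:
carry_out([
  [[0, 0, 0], [-0.035, -0.04, 0], -1],
  [[0, 0, 0], [-0.035, -0.04, 0], -1],
  [[0, 0, 0], [-0.035, -0.04, 0], -1],
  [[0, 0, 0], [-0.035, -0.04, 0], -1],
  [[0, 0, 0], [-0.035, -0.04, 0], -1],
])

```text
time: 1.35
ee_pos: [0.4987, 0.3152, 0.2344]
eef_rot: [-3.141, -0.001, -3.141]
force: [0.6, 1.2, 0.1]
gripper_width: 0.0012
finger_force: 0.0
```

Call:
carry_out([
  [[0, 0, 0], [-0.035, -0.04, 0], -1],
  [[0, 0, 0], [-0.035, -0.04, 0], -1],
  [[0, 0, 0], [-0.035, -0.04, 0], -1],
  [[0, 0, 0], [-0.035, -0.04, 0], -1],
  [[0, 0, 0], [0, 0, 0], -1],
])

```text
time: 1.98
ee_pos: [0.6408, 0.1499, 0.2334]
eef_rot: [-3.138, -0.0, 3.133]
force: [-0.1, 0.1, -0.3]
gripper_width: 0.0003
finger_force: 0.0
```

Call:
carry_out([
  [[0, 0, 0], [-0.014, -0.003, 0.04], -1],
  [[0, 0, 0], [0, 0, 0.04], -1],
  [[0, 0, 0], [0, 0, 0.04], -1],
  [[0, 0, 0], [0, 0, 0.025], -1],
  [[0, 0, 0], [0, 0, 0], -1],
])

```text
time: 2.6
ee_pos: [0.6491, 0.1544, 0.0869]
eef_rot: [-3.141, -0.006, -3.14]
force: [-0.4, -0.9, -0.1]
gripper_width: 0.0004
finger_force: 0.0
```

Call:
carry_out([
  [[0, 0, 0], [0.01, 0, 0], -1],
  [[0, 0, 0], [0.01, 0, 0], -1],
  [[0, 0, 0], [0.008, 0, 0], -1],
  [[0, 0, 0], [0.008, 0, 0], -1],
  [[0, 0, 0], [0.008, 0, 0], -1],
])

```text
time: 3.22
ee_pos: [0.6096, 0.1541, 0.0914]
eef_rot: [3.141, 0.004, -3.141]
force: [3.3, -0.3, 5.7]
gripper_width: 0.0002
finger_force: 2.7
```

Call:
carry_out([
  [[0, 0, 0], [0.008, 0, 0], -1],
  [[0, 0, 0], [0.008, 0, 0], -1],
  [[0, 0, 0], [0.008, 0, 0], -1],
  [[0, 0, 0], [0.006, 0, 0], -1],
  [[0, 0, 0], [0.006, 0, 0], -1],
])

```text
time: 3.85
ee_pos: [0.5698, 0.1536, 0.0887]
eef_rot: [-3.141, -0.004, -3.141]
force: [0.4, -0.7, -0.0]
gripper_width: 0.0005
finger_force: 0.0
```

Call:
carry_out([
  [[0, 0, 0], [0.006, 0, 0], -1],
  [[0, 0, 0], [0, 0, 0], -1],
  [[0, 0, 0], [0, 0, 0], -1],
])

```text
time: 4.22
ee_pos: [0.5661, 0.1539, 0.0896]
eef_rot: [-3.142, -0.0, -3.141]
force: [-0.8, -0.3, 0.2]
gripper_width: 0.0002
finger_force: 0.0
```

```bash
python3 - <<'E'
from rig import imaging
import cv2
f=imaging.grab_frame('side');cv2.imwrite('pics/side1.png',cv2.resize(f['img'][150:350,200:480],None,fx=2.5,fy=2.5)[:,:,::-1])
E
```

```text
(no output)
```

View pics/side1.png

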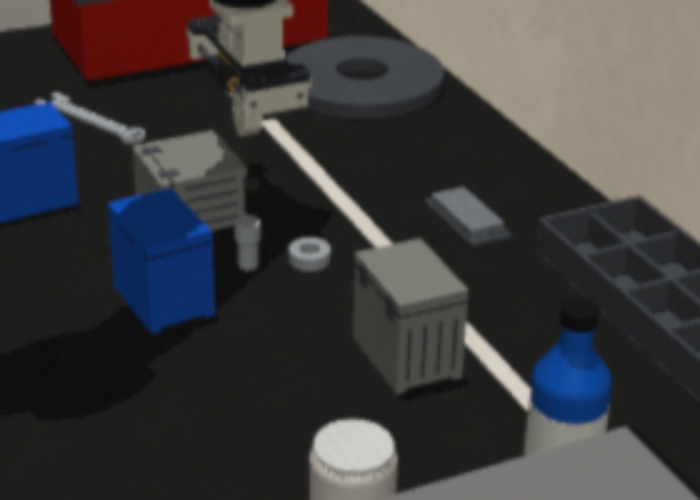

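The left crate now lies on its side, at about (190,185) in the crop, and the right crate still stands. I'll go to the right one.

Call:
carry_out([
  [[0, 0, 0], [-0.03, 0, -0.04], -1],
  [[0, 0, 0], [-0.03, 0, -0.05], -1],
  [[0, 0, 0], [-0.028, -0.05, 0], -1],
  [[0, 0, 0], [0, -0.06, 0], -1],
  [[0, 0, 0], [0, -0.06, 0], -1],
])

```text
time: 4.9
ee_pos: [0.6545, -0.0178, 0.1797]
eef_rot: [3.142, 0.0, -3.141]
force: [-0.2, -0.4, -0.0]
gripper_width: 0.0004
finger_force: 0.0
```

Call:
carry_out([
  [[0, 0, 0], [0, -0.06, 0], -1],
  [[0, 0, 0], [0, -0.06, 0], -1],
  [[0, 0, 0], [0, -0.06, 0], -1],
  [[0, 0, 0], [0, -0.012, 0], -1],
  [[0, 0, 0], [0, 0, 0], -1],
])

```text
time: 5.52
ee_pos: [0.654, -0.2093, 0.1793]
eef_rot: [3.141, -0.0, 3.14]
force: [-0.1, 0.9, 0.0]
gripper_width: 0.0006
finger_force: 0.0
```

Call:
carry_out([
  [[0, 0, 0], [0, 0, 0.04], -1],
  [[0, 0, 0], [0, 0, 0.035], -1],
  [[0, 0, 0], [0, 0, 0.015], -1],
  [[0, 0, 0], [0, 0, 0], -1],
  [[0, 0, 0], [0.01, 0, 0], -1],
])

```text
time: 6.15
ee_pos: [0.6459, -0.2072, 0.0913]
eef_rot: [-3.141, 0.003, -3.14]
force: [-0.4, 0.4, 0.7]
gripper_width: 0.0003
finger_force: 0.0
```

Call:
carry_out([
  [[0, 0, 0], [0.01, 0, 0], -1],
  [[0, 0, 0], [0.008, 0, 0], -1],
  [[0, 0, 0], [0.008, 0, 0], -1],
  [[0, 0, 0], [0.008, 0, 0], -1],
  [[0, 0, 0], [0.008, 0, 0], -1],
])

```text
time: 6.78
ee_pos: [0.6022, -0.2082, 0.0902]
eef_rot: [-3.141, 0.001, -3.141]
force: [2.0, 0.2, 4.5]
gripper_width: 0.0003
finger_force: 1.9
```

Call:
carry_out([
  [[0, 0, 0], [0.008, 0, 0], -1],
  [[0, 0, 0], [0.008, 0, 0], -1],
  [[0, 0, 0], [0.006, 0, 0], -1],
  [[0, 0, 0], [0.006, 0, 0], -1],
  [[0, 0, 0], [0.006, 0, 0], -1],
])

```text
time: 7.4
ee_pos: [0.5666, -0.2079, 0.0888]
eef_rot: [3.141, -0.002, -3.141]
force: [0.7, 0.0, -0.3]
gripper_width: 0.0005
finger_force: 0.0
```

Call:
carry_out([
  [[0, 0, 0], [0, 0, 0], -1],
  [[0, 0, 0], [0, 0, 0], -1],
  [[0, 0, 0], [-0.04, 0, -0.04], -1],
  [[0, 0, 0], [-0.04, 0, -0.04], -1],
  [[0, 0, 0], [-0.03, 0, -0.03], -1],
])

```text
time: 8.02
ee_pos: [0.6806, -0.2077, 0.2019]
eef_rot: [-3.141, 0.003, -3.14]
force: [0.4, -0.4, 0.2]
gripper_width: 0.0004
finger_force: 0.0
```

```bash
python3 - <<'E'
from rig import imaging,monitor
from h import *
s=monitor.read_state()
f=imaging.grab_frame('wrist');print(np.round(f['T_tool_cam'],3),f['fx'],f['cx'],f['cy'])
T=np.eye(4);T[:3,:3]=R.from_euler('xyz',s['eef_rot']).as_matrix();T[:3,3]=s['ee_pos'];f['T']=T@f['T_tool_cam'];print(f['T'].round(3))
for y in(.147,-.208):print(proj(f,[.55,y,.035]),proj(f,[.55,y,.07]))
t=imaging.grab_frame('top');pickle.dump(t,open('top1.pkl','wb'))
a=cv2.resize(f['img'],(400,300));b=cv2.resize(t['img'][150:300,190:490],(600,300))
cv2.imwrite('pics/w1.png',np.vstack([np.pad(a,((0,0),(0,200),(0,0))),b])[:,:,::-1])
E
```

```text
[[-0.     0.968  0.251  0.068]
 [ 1.     0.     0.     0.   ]
 [ 0.     0.251 -0.968 -0.149]
 [ 0.     0.     0.     1.   ]] 363.2391253009118 318.2630497649176 239.6839172249907
[[-0.001 -0.967 -0.254  0.612]
 [ 1.    -0.001  0.    -0.207]
 [-0.    -0.254  0.967  0.351]
 [ 0.     0.     0.     1.   ]]
(np.float64(762.0146808960751), np.float64(64.64664919164281)) (np.float64(820.6164928219264), np.float64(54.122921954858185))
(np.float64(317.57395087669806), np.float64(64.2224150643276)) (np.float64(317.46993575816754), np.float64(53.6429142851766))
```

View pics/w1.png

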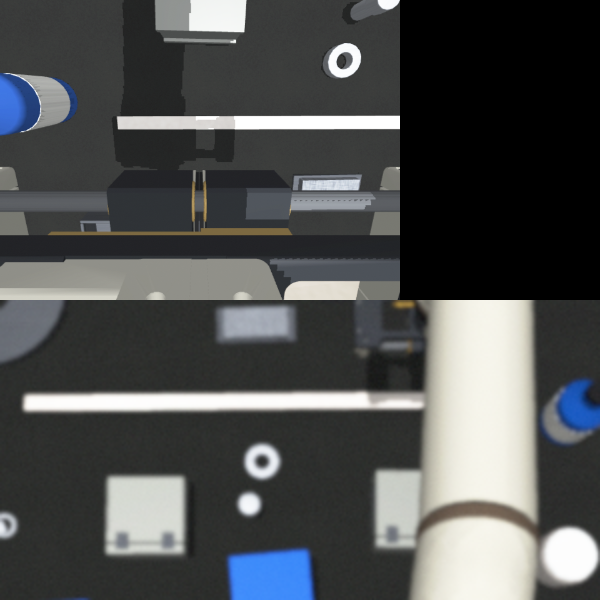

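Both crates lie down, with lids towards the robot, but the underside view is too grazing. I'll tilt the wrist for a look back from beyond the line.

Call:
carry_out([
  [[0, 0, 0], [-0.03, 0.045, 0], -1],
  [[0, 0, 0], [-0.03, 0.045, 0], -1],
  [[0, 0, 0], [-0.03, 0.045, 0], -1],
  [[0, 0, 0], [-0.02, 0.043, 0], -1],
  [[0, 10, 0], [0, 0, 0], -1],
])

```text
time: 8.75
ee_pos: [0.7849, -0.0222, 0.1986]
eef_rot: [3.137, -0.182, -3.131]
force: [2.2, -0.4, 0.4]
gripper_width: 0.0004
finger_force: 0.0
```

Call:
carry_out([
  [[0, 10, 0], [0, 0, 0], -1],
  [[0, 10, 0], [0, 0, 0], -1],
  [[0, 0, 0], [0, 0, 0], -1],
  [[0, 0, 0], [0, 0, 0], -1],
])

```text
time: 9.25
ee_pos: [0.7777, -0.0355, 0.1923]
eef_rot: [3.14, -0.448, 3.128]
force: [-0.3, 0.3, 1.8]
gripper_width: 0.0005
finger_force: 0.0
```

```bash
cat > w.py <<'E'
from rig import imaging,monitor
from h import *
import sys
s=monitor.read_state()
f=imaging.grab_frame('wrist')
T=np.eye(4);T[:3,:3]=R.from_euler('xyz',s['eef_rot']).as_matrix();T[:3,3]=s['ee_pos'];f['T']=T@f['T_tool_cam'];print(s['ee_pos'].round(3),s['eef_rot'].round(3),f['T'][:3,3].round(3))
pickle.dump(f,open(sys.argv[1]+'.pkl','wb'))
cv2.imwrite(f'pics/{sys.argv[1]}.png',f['img'][:,:,::-1])
for y in(.147,-.208):print(proj(f,[.55,y,.035]),proj(f,[.55,y,.07]))
E
python3 w.py w2
```

```text
[ 0.778 -0.036  0.192] [ 3.14  -0.448  3.128] [ 0.781 -0.035  0.356]
(np.float64(498.3614754263008), np.float64(71.05526114394533)) (np.float64(517.3791255016793), np.float64(45.765164683712044))
(np.float64(139.84031330982944), np.float64(75.43192545570804)) (np.float64(121.00748367004894), np.float64(50.496801345809416))
```

View pics/w2.png

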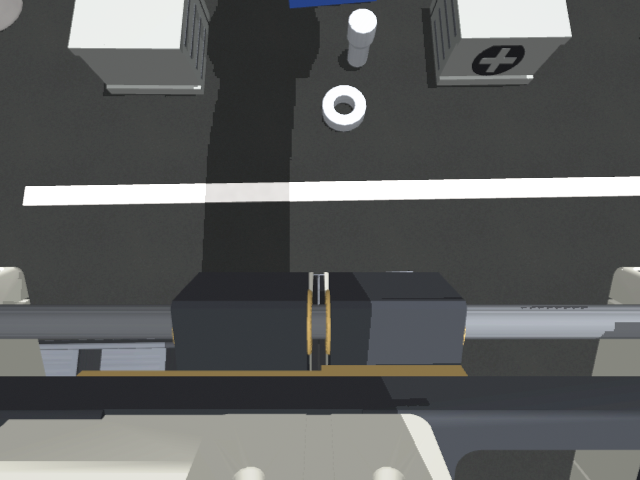

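The stamp is on the left crate (black disc with cross at (498,60)). The right crate's underside at (155,72) is bare. I'll measure the left crate in the top view and straighten the tool.

```bash
python3 - <<'E'
from h import *
f=pickle.load(open('top1.pkl','rb'));g=f['img'].min(2)
w=np.zeros_like(g);w[225:285,235:295]=(g>140)[225:285,235:295]
r=cv2.minAreaRect(np.argwhere(w)[:,::-1].astype(np.float32));print(r,[onz(f,*q,.07).round(3).tolist() for q in cv2.boxPoints(r)])
for q in [(205,297),(235,297),(300,330)]: print(onz(f,*q,.1))
w=pickle.load(open('w2.pkl','rb'))
for q in [(433,41-0),(564,38),(437,82),(533,80)]: print('w',onz(w,*q,.07 if q[1]<50 else .0).round(3))
E
```

```text
((262.0, 257.0), (38.0, 38.0), 90.0) [[0.545, 0.198, 0.07], [0.544, 0.098, 0.07], [0.444, 0.097, 0.07], [0.444, 0.196, 0.07]]
[0.3878685  0.28697238 0.1       ]
[0.38769918 0.21078629 0.1       ]
[0.30498324 0.04565556 0.1       ]
w [0.544 0.072 0.07 ]
w [0.543 0.19  0.07 ]
w [0.537 0.098 0.   ]
w [0.536 0.204 0.   ]
```

Call:
carry_out([
  [[0, -9, 0], [0, 0, 0], -1],
  [[0, -9, 0], [0, 0, 0], -1],
  [[0, -8, 0], [0, 0, 0], -1],
  [[0, 0, 0], [0, 0, 0], -1],
])

```text
time: 9.8
ee_pos: [0.7751, -0.0339, 0.1967]
eef_rot: [3.138, -0.011, 3.13]
force: [0.1, 0.5, 0.2]
gripper_width: 0.0003
finger_force: 0.0
```

Call:
carry_out([
  [[0, 0, -0.6], [0.05, 0.026, 0], 0.2],
  [[0, 0, 0], [0.05, 0.026, 0], 0.2],
  [[0, 0, 0], [0.05, 0.026, 0], 0.2],
  [[0, 0, 0], [0.05, 0.026, 0], 0.2],
  [[0, 0, 0], [0.05, 0.026, 0], 0.2],
])

```text
time: 10.42
ee_pos: [0.5303, 0.0985, 0.1984]
eef_rot: [3.139, -0.009, 3.141]
force: [0.5, 1.4, -0.3]
gripper_width: 0.046
finger_force: 0.0
```

Call:
carry_out([
  [[0, 0, 0], [0.05, 0.026, 0], 0.2],
  [[0, 0, 0], [0.04, 0.025, 0], 0.2],
  [[0, 0, 0], [0.015, 0, 0], 0.2],
  [[0, 0, 0], [0, 0, 0], 0.2],
  [[0, 0, 0], [0, 0, 0], 0.2],
])

```text
time: 11.05
ee_pos: [0.4269, 0.1469, 0.1979]
eef_rot: [3.14, -0.01, 3.136]
force: [0.3, 0.4, -0.0]
gripper_width: 0.0549
finger_force: 0.0
```

Call:
carry_out([
  [[0, -0.5, 0.2], [0.006, 0, 0.03], 0.2],
  [[0, 0, 0], [0, 0, 0.04], 0.2],
  [[0, 0, 0], [0, 0, 0.03], 0.2],
  [[0, 0, 0], [0, 0, 0.02], 0.2],
  [[0, 0, 0], [0, 0, 0], 0.2],
])

```text
time: 11.68
ee_pos: [0.4181, 0.1463, 0.0756]
eef_rot: [-3.141, -0.006, 3.132]
force: [1.0, 0.4, -0.1]
gripper_width: 0.0553
finger_force: 0.0
```

Call:
carry_out([
  [[0, 0, 0], [0, 0, 0.012], 0.2],
  [[0, 0, 0], [0, 0, 0.01], 0.2],
  [[0, 0, 0], [0, 0, 0], 0.2],
])

```text
time: 12.05
ee_pos: [0.4175, 0.1471, 0.0545]
eef_rot: [3.141, -0.004, 3.134]
force: [-0.9, -0.2, 0.2]
gripper_width: 0.055
finger_force: 0.0
```

Call:
carry_out([
  [[0, 0, -0.4], [-0.01, 0, 0], 0.2],
  [[0, 0, 0], [-0.005, 0, 0.008], 0.2],
  [[0, 0, 0], [-0.006, 0, 0], 0.2],
  [[0, 0, 0], [-0.008, 0, 0], 0.2],
  [[0, 0, 0], [-0.01, 0, 0], 0.2],
])

```text
time: 12.68
ee_pos: [0.4572, 0.1471, 0.0466]
eef_rot: [3.141, -0.004, 3.141]
force: [-2.1, -0.0, -0.9]
gripper_width: 0.0552
finger_force: 1.0
```

Call:
carry_out([
  [[0, 0, 0], [-0.01, 0, 0], 0.2],
  [[0, 0, 0], [-0.01, 0, 0], 0.2],
  [[0, 0, 0], [-0.01, 0, 0], 0.2],
  [[0, 0, 0], [-0.01, 0, 0], 0.2],
  [[0, 0, 0], [-0.01, 0, 0], 0.2],
])

```text
time: 13.3
ee_pos: [0.5075, 0.1472, 0.0466]
eef_rot: [3.14, -0.003, 3.141]
force: [-2.3, -0.6, -1.4]
gripper_width: 0.0551
finger_force: 1.0
```

Call:
carry_out([
  [[0, 0, 0], [-0.01, 0, 0], 0.2],
  [[0, 0, 0], [-0.01, 0, 0], 0.2],
  [[0, 0, 0], [-0.01, 0, 0], 0.2],
  [[0, 0, 0], [-0.01, 0, 0], 0.2],
  [[0, 0, 0], [-0.01, 0, 0], 0.2],
])

```text
time: 13.92
ee_pos: [0.5575, 0.1471, 0.0465]
eef_rot: [3.14, -0.003, 3.141]
force: [-1.8, 0.3, -1.3]
gripper_width: 0.0555
finger_force: 1.0
```

Go to about 0.595 slowly, then look.

Call:
carry_out([
  [[0, 0, 0], [-0.01, 0, 0], 0.2],
  [[0, 0, 0], [-0.01, 0, 0], 0.2],
  [[0, 0, 0], [-0.01, 0, 0], 0.2],
  [[0, 0, 0], [-0.006, 0, 0], 0.2],
  [[0, 0, 0], [0, 0, 0], 0.2],
])

```text
time: 14.55
ee_pos: [0.5942, 0.1472, 0.0467]
eef_rot: [3.14, -0.001, 3.141]
force: [0.0, 0.2, -0.1]
gripper_width: 0.055
finger_force: 0.0
```

```bash
python3 - <<'E'
from rig import imaging,monitor
from h import *
s=monitor.read_state();print(s['ee_pos'],s['force'])
f=imaging.grab_frame('top');g=f['img'].min(2);pickle.dump(f,open('top2.pkl','wb'))
cv2.imwrite('pics/t2.png',cv2.resize(f['img'][130:300,150:450],None,fx=2.5,fy=2.5)[:,:,::-1])
E
```

```text
[0.59416521 0.14718792 0.04669689] [ 0.01388837  0.18499258 -0.06031992]
```

View pics/t2.png

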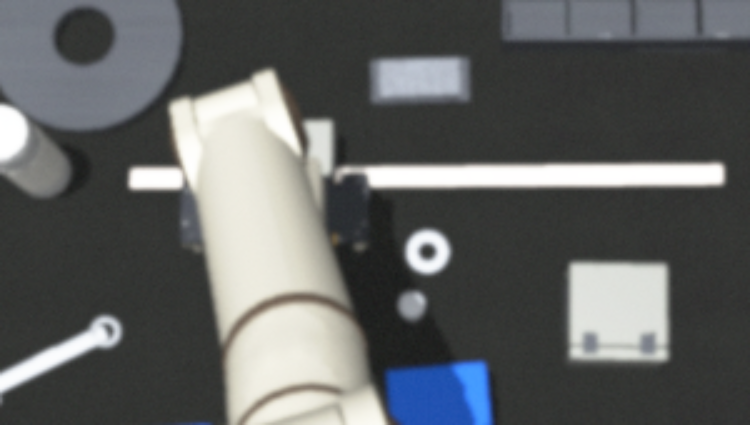

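The crate's far corner shows at crop (320,120), now well past the line, and the right crate lies clear of it. I'll measure the far edge.

```bash
python3 - <<'E'
from h import *
f=pickle.load(open('top2.pkl','rb'));g=f['img'].min(2)
for c in range(274,284): print(c,g[172:186,c].tolist())
print(onz(f,278,178,.07),onz(f,278,179,.07),onz(f,283,185,.07))
E
```

```text
274 [47, 50, 48, 51, 60, 98, 154, 201, 216, 216, 214, 209, 201, 192]
275 [51, 52, 50, 53, 60, 95, 154, 202, 218, 219, 219, 219, 216, 216]
276 [49, 51, 53, 50, 58, 95, 155, 200, 217, 220, 219, 221, 221, 220]
277 [51, 49, 49, 49, 60, 96, 157, 200, 218, 219, 220, 220, 221, 220]
278 [51, 48, 52, 50, 60, 102, 158, 201, 219, 219, 220, 219, 220, 221]
279 [52, 47, 52, 53, 65, 104, 159, 203, 215, 220, 220, 221, 220, 221]
280 [51, 50, 53, 50, 66, 106, 159, 199, 215, 219, 219, 218, 219, 219]
281 [51, 54, 52, 51, 60, 98, 151, 189, 203, 205, 205, 206, 204, 207]
282 [51, 53, 51, 52, 56, 84, 122, 153, 163, 164, 167, 164, 167, 168]
283 [53, 51, 51, 50, 55, 63, 84, 102, 105, 110, 110, 112, 112, 115]
[0.70816331 0.10775042 0.07      ] [0.70538099 0.10771919 0.07      ] [0.68866775 0.09411464 0.07      ]
```

Call:
carry_out([
  [[0, 0, 0], [-0.002, 0, 0], 0.2],
  [[0, 0, 0], [-0.002, 0, 0], 0.2],
  [[0, 0, 0], [-0.001, 0, 0], 0.2],
  [[0, 0, 0], [0, 0, 0], 0.2],
])

```text
time: 15.1
ee_pos: [0.5963, 0.1473, 0.0464]
eef_rot: [3.141, -0.006, 3.141]
force: [-4.8, -0.0, 4.3]
gripper_width: 0.0552
finger_force: 2.7
```

```bash
cat > e.py <<'E'
from rig import imaging,monitor
from h import *
f=imaging.grab_frame('top');g=f['img'].min(2)
for c in (275,277,279):
    k=g[170:186,c].astype(float);i=np.argmax(k>134);v=170+i-1+(134-k[i-1])/(k[i]-k[i-1]);print(v,onz(f,c,v,.07).round(4))
E
python3 e.py
```

```text
176.9811320754717 [0.711  0.1159 0.07  ]
176.9433962264151 [0.7111 0.1105 0.07  ]
176.98076923076923 [0.711  0.1051 0.07  ]
```

Call:
carry_out([
  [[0, 0, 0], [-0.002, 0, 0], 0.2],
  [[0, 0, 0], [-0.001, 0, 0], 0.2],
  [[0, 0, 0], [0, 0, 0], 0.2],
])

```text
time: 15.52
ee_pos: [0.5999, 0.1474, 0.0464]
eef_rot: [3.14, -0.005, 3.141]
force: [-6.1, 1.0, 3.1]
gripper_width: 0.0551
finger_force: 2.7
```

```bash
python3 e.py
```

```text
175.52631578947367 [0.7151 0.1159 0.07  ]
175.52727272727273 [0.7151 0.1105 0.07  ]
175.51724137931035 [0.7151 0.1051 0.07  ]
```

Centre is at about 0.665 and the line at 0.664. I'll back off (the release is in free space), rise, and move clear.

Call:
carry_out([
  [[0, 0, 0], [0.01, 0, 0], 0.2],
  [[0, 0, 0], [0.02, 0, 0], 0.2],
  [[0, 0, 0], [0.03, 0, 0], 0.2],
  [[0, 0, 0], [0.02, 0, -0.02], 0.2],
  [[0, 0, 0], [0, 0, -0.05], 0.2],
])

```text
time: 16.2
ee_pos: [0.5175, 0.1465, 0.1151]
eef_rot: [-3.141, -0.009, -3.141]
force: [0.8, 0.4, 0.1]
gripper_width: 0.055
finger_force: 0.0
```

Call:
carry_out([
  [[0, 0, 0], [0, 0, -0.06], 0.2],
  [[0, 0, 0], [0.03, 0, -0.05], 0.2],
  [[0, 0, 0], [0.03, 0.03, 0], 0.2],
  [[0, 0, 0], [0.02, 0.05, 0], 0.2],
  [[0, 0, 0], [0.02, 0.05, 0], 0.2],
])

```text
time: 16.82
ee_pos: [0.4216, 0.2781, 0.228]
eef_rot: [3.139, -0.0, 3.139]
force: [0.5, 0.8, 0.6]
gripper_width: 0.0552
finger_force: 0.0
```

Call:
carry_out([
  [[0, 0, 0], [0, 0.05, 0], 0.2],
  [[0, 0, 0], [0, 0.05, 0], 0.2],
  [[0, 0, 0], [0, 0.05, 0], 0.2],
  [[0, 0, 0], [0, 0, 0], 0.2],
])

```text
time: 17.32
ee_pos: [0.4199, 0.432, 0.2273]
eef_rot: [3.136, -0.003, -3.136]
force: [0.1, -1.3, 0.0]
gripper_width: 0.0553
finger_force: 0.0
```

```bash
python3 - <<'E'
from rig import imaging,monitor
from h import *
f=imaging.grab_frame('top');cv2.imwrite('pics/t3.png',cv2.resize(f['img'][120:340,130:510],None,fx=2,fy=2)[:,:,::-1])
g=f['img'].min(2);w=np.zeros_like(g);w[168:235,236:292]=((g>140)&(g<240))[168:235,236:292]
w=cv2.morphologyEx(w,cv2.MORPH_OPEN,np.ones((3,3)))
r=cv2.minAreaRect(np.argwhere(w)[:,::-1].astype(np.float32));print(r,onz(f,*r[0],.07),[onz(f,*q,.07).round(3).tolist() for q in cv2.boxPoints(r)])
E
```

```text
((265.5, 194.0), (36.0, 43.0), 90.0) [0.66400473 0.14070864 0.07      ] [[0.714, 0.199, 0.07], [0.714, 0.084, 0.07], [0.614, 0.083, 0.07], [0.615, 0.197, 0.07]]
```

View pics/t3.png

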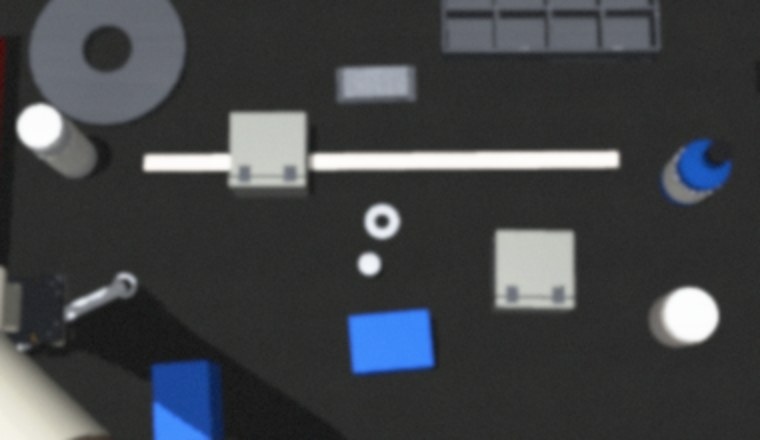

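The picture shows the stamped crate centred on the line at (268,150), the bare crate lying clear of it at (535,270), and everything else unmoved.

```bash
python3 -c "
from rig import job;print(job.job_done())"
```

```text
the job is handed in; nothing more can be done
None
```

I tipped both crates towards the robot, left then right. The left one had the stamp, so I pushed it until its middle lay over the dispatch line (about x = 0.664 m), left the bare right crate clear of the line, and handed the job in at about 17 s; I have not seen the verdict.

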